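Refill the tin dispenser: slide two tuna tins in and press them through the drop doors

ROBOT

A 6-joint arm with a two-finger parallel gripper is mounted at the origin on the work surface. World frame = base frame: x ahead of the robot, y to its left, z up, the work surface at z = 0. Lengths are in m, angles in rad, forces in N, time in s.
With the tool pointing down it reaches from about 0.3 to 0.85 m from the base axis. Payload 5.4 kg.
Tool frame: the origin (TCP) lies at the very end of the fingers, on their centre line; the grasp point (between the pads) lies 19 mm behind it (env.grip_point_offset is the z of the grasp point in the tool frame, in m); z points along the fingers, y is the line along which they close (so a half turn about z gives the same grasp; the last joint's range is limited). The gripper opens to 85 mm and grips with 20 to 120 N. Pads are 22 mm wide; open, the fingers measure 114 mm over their backs; the gripper's body (76 mm by 85 mm) begins 54 mm behind the grasp point. The pads swing forward as they close: fully open they stand 13 mm farther back than shut.
Start: joints at [-0.21, 0.158, 1.597, -0, 1.386, -0.21], TCP at [0.575, -0, 0.231] pointing down, gripper open.
Joint ranges: [-2.91, 2.91], [-0.94, 2.29], [0.18, 2.7], [-1.29, 4.43], [0.17, 2.64], [-3, 3]. Speed limits (rad/s): [2.57, 2.57, 3.14, 3.14, 3.14, 3.14].

INTERFACE

Orientations are given as a rotation vector (axis times angle).
In Python, from bench import env gives the robot as it stands. The module is installed in compiled form; this text tells all that it offers.
- The arm moves only by the tool servo_tool, never from a script. Its argument "targets" is a list of rows, each an object with "delta_pos": the shift along the tool's x, y, z each as a share of 0.03 m, from -1 to 1, a list of three; "dr": the turn, a rotation vector about the tool's x, y, z each as a share of 4 degrees, from -1 to 1, a list of three. In form: [{"delta_pos": [x, y, z], "dr": [ax, ay, az]}, ...]. A call has 1 to 20 rows; each row shifts and turns the commanded pose from where the row before left it, along the tool's axes as they then stand; what a row does not reach is not made up. A row lasts 1/10 s, in which the tool goes at most 50 mm and 8.59 degrees, less where a joint would pass 70% of its speed; a pose out of reach is approached as far as the arm can. A call with a number of a shift or a turn outside -1 to 1 is refused whole. A call with a gripper value outside its range is refused whole. "fingers" is the closure, from 0 (fully open) to 1 (shut), set as the call begins (left out, the last holds). The fingers move at their own pace and stop on an object; the grip force is fixed at half the most. Time passes only in rows, so rows that do not move let the fingers close. It gives the time, the measured TCP pose, the force, the opening and the grip force at its end, in the units of the state.
- env.state(): the state, without advancing time (a new reading comes with each control period).
- env.grab_frame(name): name is "scene" or "side" or "wrist"; returns the picture (420x560x3 uint8, red, green, blue); there is no depth.
- env.calibration(name): a dict with "vertical_fov" (degrees; the focal length in pixels is half the picture's height over the tangent of half this angle, whatever the lens; pixels are square), "cx", "cy" (the principal point, pixels), "position" and "attitude" of the camera in the world. Camera axes: x right, y up, looking along -z (the intrinsics and any distortion apply to the point x, -y, -z); pixel columns grow to the right and rows downward; lengths in m; the calibration is good to about 2 mm. A picture is of the moment at which its call begins: read the wrist's pose just before it. calibration takes no time and is no camera call; for the wrist camera it gives the pose at the moment of the call.
- env.close_job(): hands the job in; it is judged then, once.
The state is a dict: "time_s": time; "q": joint angles; "joint_vel": joint speeds; "tau": joint torques, N m; "tcp_pos": TCP position; "tool_rot": TCP orientation; "wrist_force": force on the tool from outside, world axes, zero at the start; "ft_torque": the same for the moment, N m; "width": opening from 0.0 (shut) to 1.0 (fully open); "finger_force": force on a finger pad.
Only numpy, scipy, OpenCV 4.12 (cv2) and the standard library are available. Lean on these libraries where they do the work, as an engineer would, in place of code of your own. Each camera call takes 0.05 s, during which the arm holds its last target. There are 200 camera calls.

TASK

Refill the gravity tin dispenser: load both red tuna tins from its top tray into the tube that already holds a red tuna tin, so that all three stand flat on one another. The tins are too wide to grip: slide each one across the tray, without lifting it, until it stops against the guide wall and sits on the mouth's sprung drop doors, then press it down with the fingers, following it until it has dropped away or sits firmly on the stack. Do not press so hard that a tin is dented, and leave the blue sardine tin, the mug, the spice jar and the pepper mill alone.

Things in the scene. Friction and masses are not known exactly. Their poses are not given: they have to be found in the camera images.
- dispenser: Fixed white and beech tin dispenser, 292 (x) x 252 (y) mm, with a loading tray on top and two clear vertical tubes under it. Origin: centre of its underside, on the worktop. Its x axis points to the pick-up windows (away from the robot), z up. Each tube's floor is 20 mm above the worktop; three tins fill a tube, the top one then ends 4 mm below the tray surface.
- tray (a point): Centre of the level tray surface, 132 mm above the worktop, right above the dispenser's origin. Inside the tray measures 280 x 240 mm; its rim is 8 mm high and 6 mm thick.
- mouth_left (a point): Centre of the round mouth on the dispenser's +y side, at the height of the tray surface: 75 mm along x and 50 mm along y from the tray's centre. Mouth and tube bore are 87 mm in diameter. Round its far (+x) side, up to 45 degrees either side of +x, stands a clear guide wall 20 mm high, flush with the bore: a tin slid up against it is over the mouth.
- mouth_right (a point): The same on the -y side (75 mm along x, -50 mm along y from the tray's centre).
- doors_left (a point): Two orange rubber-faced sprung drop doors close the left mouth 3 mm below the tray surface (this point: on its axis, at their top). They are hinged on the bore's +y and -y sides, each 30 mm long and 44 mm wide. A tin slid home drops 3 mm onto them, its top then 33 mm above the tray. Pressed near its middle with some 8 to 16 N it opens them.
- doors_right (a point): The same in the right mouth. After some 10 mm of pressing the doors hang open and rub on the tin's side until its top is about 33 mm below the tray surface. Depending on friction and weight the tin then drops by itself or hangs and has to be followed down. Pressed too near its edge a tin tips and jams; press on its high side to level it.
- tuna_a: Red-labelled round tuna tin with a red lid, 84 mm diameter, 36 mm high, about 190 g, standing on the tray at the robot's side of the mouths. Origin: centre of its underside, z up. Smooth. To be loaded.
- tuna_b: A second tin like tuna_a. To be loaded; the order of the two does not matter.
- tuna_stored: The red tuna tin already standing on the floor of one tube (left or right, it varies), seen through the pick-up window and down the mouth; it marks the tube to fill. Same size; origin: centre of its underside.
- sardine_stored: Blue-labelled tin of the same size on the floor of the other tube; origin: centre of its underside. Stays alone.
- mug: White mug, 82 mm diameter, 92 mm high, standing on the worktop on the +y side of the dispenser. Origin: centre of its underside.
- spice_jar: Small amber spice jar with a steel lid, 46 mm diameter, 85 mm high, on the worktop on the -y side. Origin: centre of its underside.
- pepper_mill: Dark wooden pepper mill, 54 mm diameter, 138 mm high, on the worktop on the -y side. Origin: centre of its underside.
Things that resemble listed ones, but are neither listed nor needed, are in the scene too. Leave any green or pink look-alike of the tuna_a alone. What is shaped like the tuna_b but turquoise or yellow is not meant.

How it is judged:
On the way, in this order (a step that is already met when the one before it is completed fails the run):
1. one tuna tin has gone through the drop doors and stands flat on the stored tuna tin (((horizontal distance between tuna_a and tuna_stored below 0.008 m and z of tuna_a in the frame of tuna_stored between 0.033 and 0.039 m and angle between tuna_a's own z axis and vertical below 0.06 rad and linear speed of tuna_a below 0.02 m/s) or (horizontal distance between tuna_b and tuna_stored below 0.008 m and z of tuna_b in the frame of tuna_stored between 0.033 and 0.039 m and angle between tuna_b's own z axis and vertical below 0.06 rad and linear speed of tuna_b below 0.02 m/s))), for 0.2 s.
2. the other tuna tin stands flat on top of it, three tins in all (((horizontal distance between each of tuna_a, tuna_b and tuna_stored below 0.008 m and z of tuna_a in the frame of tuna_stored between 0.033 and 0.039 m and angle between each of tuna_a, tuna_b's own z axis and vertical below 0.06 rad and z of tuna_b in the frame of tuna_stored between 0.069 and 0.075 m) or (horizontal distance between each of tuna_b, tuna_a and tuna_stored below 0.008 m and z of tuna_b in the frame of tuna_stored between 0.033 and 0.039 m and angle between each of tuna_b, tuna_a's own z axis and vertical below 0.06 rad and z of tuna_a in the frame of tuna_stored between 0.069 and 0.075 m))), for 0.2 s.
At the end, for the whole second after the job is handed in: Both loaded tins stand flat on the stored tuna tin, end to end: undersides 36 and 72 mm above its underside, each within 3 mm, centres within 8 mm, tilt under 0.06 rad, at rest. Stored tins within 10 mm of their places and upright; mug, jar and mill within 20 mm of theirs (((horizontal distance between each of tuna_a, tuna_b and tuna_stored below 0.008 m and z of tuna_a in the frame of tuna_stored between 0.033 and 0.039 m and angle between each of tuna_a, tuna_b's own z axis and vertical below 0.06 rad and z of tuna_b in the frame of tuna_stored between 0.069 and 0.075 m) or (horizontal distance between each of tuna_b, tuna_a and tuna_stored below 0.008 m and z of tuna_b in the frame of tuna_stored between 0.033 and 0.039 m and angle between each of tuna_b, tuna_a's own z axis and vertical below 0.06 rad and z of tuna_a in the frame of tuna_stored between 0.069 and 0.075 m)) and linear speed of each of tuna_a, tuna_b below 0.02 m/s and distance of each of tuna_stored, sardine_stored from where it was at the start of the episode below 0.01 m and angle between each of tuna_stored, sardine_stored's own z axis and vertical below 0.06 rad and distance of each of mug, spice_jar, pepper_mill from where it was at the start of the episode below 0.02 m); the robot touches nothing.
It fails at once if a tuna tin lifted more than 20 mm off the tray (z of any of tuna_a, tuna_b in the frame of dispenser above 0.152 m).
It fails at once if a tuna tin dented: pressed or pushed with more than 80 N (contact force between the fingers and tuna_a above 80 N or contact force between the fingers and tuna_b above 80 N).
It fails at once if a bystander knocked about (distance of any of mug, spice_jar, pepper_mill from where it was at the start of the episode above 0.03 m).
It also fails if it takes over 58 s, if anything falls off the work surface, if the arm or the gripper's body presses on something with over 40 N, if the wrist force passes 120 N, or if a joint passes its speed limit or range.

## Working session

There is one attempt and no reset: what is moved stays moved. The work goes in short steps, Python scripts to look and compute and a tool call to move; the robot and the scene stay as the last step left them, time stands still between calls to the robot, and variables do not carry over. Pictures are saved under pics/ and viewed, at most 10 in all, crops included, and the job is handed in when it is done.

Besides the shell and the picture viewer there is one more tool, called after "Request:" in YAML: its name, and indented under it one key for each argument. servo_tool: Moves the arm, as the interface text tells. Shift numbers are shares of 0.03 m and turn numbers shares of 4 degrees, none past 1 either way. Its arguments: {"type":"object","properties":{"targets":{"type":"array","items":{"type":"object","properties":{"delta_pos":{"type":"array","items":{"type":"number","minimum":-1,"maximum":1}},"dr":{"type":"array","items":{"type":"number","minimum":-1,"maximum":1}}}}},"fingers":{"type":"number"}},"required":["targets"]}

```bash
mkdir -p pics; cat > h.py <<'E'
import numpy as np, cv2
from scipy.spatial.transform import Rotation as R
from bench import env
def rot(a):
    a=np.array(a,float)
    return a if a.shape==(3,3) else (R.from_quat(a).as_matrix() if a.size==4 else R.from_rotvec(a).as_matrix())
def ray(c,u,v,shape=(420,560)):
    f=shape[0]/2/np.tan(np.radians(c["vertical_fov"])/2)
    K=np.array([[f,0,c["cx"]],[0,f,c["cy"]],[0,0,1.]])
    d=c.get("distortion")
    p=cv2.undistortPoints(np.array([[[u,v]]],float),K,None if d is None else np.array(d,float))[0,0]
    return np.array(c["position"]),rot(c["attitude"])@np.array([p[0],-p[1],-1])
def onplane(c,u,v,z):
    o,d=ray(c,u,v); return o+d*(z-o[2])/d[2]
def save(n,im): cv2.imwrite("pics/"+n,im[:,:,::-1])
E
python3 - <<'E'
from h import *
print(env.state())
for n in("scene","side","wrist"):
    print(n,env.calibration(n)); save(n+"0.png",env.grab_frame(n))
E
```

```text
{'time_s': 0.0, 'q': array([-2.10085674e-01,  1.59057145e-01,  1.59825427e+00,  1.01597554e-05,
        1.38621345e+00, -2.10091989e-01]), 'joint_vel': array([-1.92135656e-03, -2.47322991e-03,  3.02902100e-05,  1.74191196e-03,
        1.08338043e-03,  8.84675740e-04]), 'tau': array([ 1.96016467e-04, -3.96006632e+01, -3.31426942e+01, -2.07608541e-04,
        8.36965773e-03, -3.09808388e-05]), 'tcp_pos': array([5.74387257e-01, 1.20868869e-04, 2.30301328e-01]), 'tool_rot': array([-2.22028606e+00, -2.22029592e+00,  1.63737449e-03]), 'wrist_force': array([ 0.04686355, -0.59376432, -0.10977671]), 'ft_torque': array([-0.00582459,  0.05991286, -0.00198967]), 'finger_force': 0.0, 'width': 0.9983564927658617}
scene {'vertical_fov': 57.184266526853776, 'cx': 281.2159970263942, 'cy': 209.46023440355853, 'position': array([ 1.05315481, -0.13837831,  0.83580142]), 'attitude': array([0.51838097, 0.36270723, 1.17058715])}
side {'vertical_fov': 43.05376998543561, 'cx': 280.04486613913997, 'cy': 208.90030116573126, 'position': array([0.56677308, 0.66921876, 0.87830786]), 'attitude': array([-0.01611299,  1.05876175,  2.94905184])}
wrist {'vertical_fov': 68.46891058156649, 'cx': 279.1985967152176, 'cy': 214.1676569105707, 'position': array([0.57493554, 0.07817665, 0.37314921]), 'attitude': array([-3.13240384e-01,  1.77426122e-03, -1.63124699e-04])}
```

View pics/scene0.png

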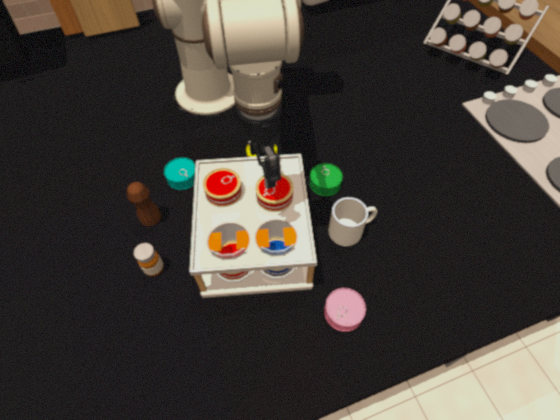

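View pics/side0.png

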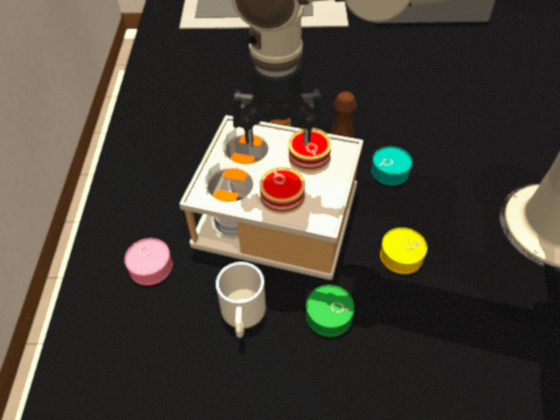

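View pics/wrist0.png

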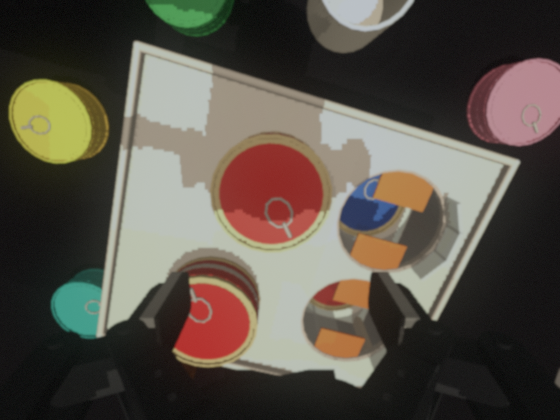

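The right (-y) tube holds the red tin (scene: mouth ~(228,242)). The tuna tins are at ~(222,185) and ~(274,190), and the tray corners are visible in all three views.

```bash
python3 - <<'E'
from h import *
C={n:env.calibration(n) for n in("scene","side","wrist")}
for n,pts in {"scene":[(196,160),(303,155),(314,264),(193,271)],"side":[(219,122),(362,155),(338,231),(187,208)],"wrist":[(137,43),(518,161),(361,387)]}.items():
    for p in pts: print(n,p,onplane(C[n],*p,.14)[:2].round(3))
for n in C:
    im=cv2.cvtColor(cv2.imread(f"pics/{n}0.png"),cv2.COLOR_BGR2HSV)
    for nm,(lo,hi,z) in {"red":((0,180,110),(6,255,255),.168),"orange":((10,170,120),(18,255,255),.129)}.items():
        m=cv2.inRange(im,lo,hi)
        if nm=="red": m|=cv2.inRange(im,(174,180,110),(180,255,255))
        m=cv2.morphologyEx(m,cv2.MORPH_CLOSE,np.ones((5,5)))
        for c in cv2.findContours(m,cv2.RETR_EXTERNAL,cv2.CHAIN_APPROX_NONE)[0]:
            a=cv2.contourArea(c)
            if a<120: continue
            h=cv2.convexHull(c); w=np.array([onplane(C[n],*q[0],z)[:2] for q in h],np.float32)
            (cx,cy),r=cv2.minEnclosingCircle(w)
            M=cv2.moments(c);u,v=M['m10']/a,M['m01']/a
            print(n,nm,int(a),int(u),int(v),"cent",onplane(C[n],u,v,z)[:2].round(3),"circ",round(cx,3),round(cy,3),round(r,3))
E
```

```text
scene (196, 160) [ 0.405 -0.114]
scene (303, 155) [0.481 0.131]
scene (314, 264) [0.757 0.041]
scene (193, 271) [ 0.686 -0.188]
side (219, 122) [ 0.699 -0.176]
side (362, 155) [ 0.413 -0.074]
side (338, 231) [0.473 0.112]
side (187, 208) [0.741 0.056]
wrist (137, 43) [0.479 0.124]
wrist (518, 161) [0.754 0.045]
wrist (361, 387) [ 0.654 -0.174]
scene red 549 275 192 cent [0.584 0.024] circ 0.576 0.023 0.04
scene red 704 222 185 cent [ 0.524 -0.079] circ 0.527 -0.08 0.046
scene orange 182 215 241 cent [ 0.631 -0.13 ] circ 0.631 -0.128 0.023
scene orange 170 241 239 cent [ 0.646 -0.076] circ 0.645 -0.079 0.023
scene orange 171 262 237 cent [ 0.657 -0.034] circ 0.658 -0.031 0.023
scene orange 363 64 16 cent [-0.389 -0.377] circ -0.402 -0.387 0.122
side red 1185 282 190 cent [0.569 0.04 ] circ 0.569 0.04 0.047
side red 933 309 150 cent [ 0.517 -0.059] circ 0.516 -0.062 0.049
side orange 133 282 197 cent [0.569 0.024] circ 0.57 0.012 0.038
side orange 189 234 174 cent [ 0.66  -0.036] circ 0.661 -0.035 0.023
side orange 159 242 158 cent [ 0.648 -0.08 ] circ 0.647 -0.082 0.023
wrist red 1782 206 337 cent [ 0.516 -0.093] circ 0.515 -0.089 0.027
wrist red 137 198 310 cent [ 0.512 -0.067] circ 0.512 -0.067 0.007
wrist red 194 278 209 cent [0.574 0.015] circ 0.574 0.014 0.007
wrist red 3211 275 179 cent [0.572 0.036] circ 0.574 0.034 0.028
```

Request:
servo_tool:
  targets:
    - {"delta_pos":[-0.36,-0.83,0],"dr":[0,0,0]}
    - {"delta_pos":[-0.36,-0.83,0],"dr":[0,0,0]}
    - {"delta_pos":[-0.36,-0.83,0],"dr":[0,0,0]}
    - {"delta_pos":[-0.36,-0.83,0],"dr":[0,0,0]}
    - {"delta_pos":[-0.36,-0.83,0],"dr":[0,0,0]}
    - {"delta_pos":[0,0,0],"dr":[0,0,-1]}
    - {"delta_pos":[0,0,0],"dr":[0,0,-1]}
    - {"delta_pos":[0,0,0],"dr":[0,0,-1]}
    - {"delta_pos":[0,0,0],"dr":[0,0,-1]}
    - {"delta_pos":[0,0,0],"dr":[0,0,-1]}
    - {"delta_pos":[0,0,0],"dr":[0,0,-1]}
    - {"delta_pos":[0,0,0],"dr":[0,0,-1]}
    - {"delta_pos":[0,0,0],"dr":[0,0,-1]}
    - {"delta_pos":[0,0,0],"dr":[0,0,-1]}
    - {"delta_pos":[0,0,0],"dr":[0,0,-1]}
    - {"delta_pos":[0,0,0],"dr":[0,0,-1]}
    - {"delta_pos":[0,0,0],"dr":[0,0,-1]}
    - {"delta_pos":[0,0,0],"dr":[0,0,-1]}
    - {"delta_pos":[0,0,0],"dr":[0,0,-1]}
    - {"delta_pos":[0,0,0],"dr":[0,0,-1]}
  fingers: 0.4

```text
time_s: 2.15
tcp_pos: [0.4502, -0.0539, 0.231]
tool_rot: [-0.809, -3.035, -0.0]
wrist_force: [0.2, -0.1, -0.6]
width: 0.596
finger_force: 0.0
```

Request:
servo_tool:
  targets:
    - {"delta_pos":[0,0,0],"dr":[0,0,-0.9]}
    - {"delta_pos":[0,0,0],"dr":[0,0,-0.9]}
    - {"delta_pos":[0,0,0],"dr":[0,0,-0.9]}
    - {"delta_pos":[0,0,0],"dr":[0,0,-0.9]}
    - {"delta_pos":[0,0,0],"dr":[0,0,0]}

```text
time_s: 2.65
tcp_pos: [0.4503, -0.0539, 0.231]
tool_rot: [-0.426, -3.112, -0.0]
wrist_force: [0.0, 0.2, -0.1]
width: 0.599
finger_force: 0.0
```

```bash
python3 - <<'E'
from h import *
s=env.state();print(s['time_s'],s['tcp_pos'],rot(s['tool_rot']).round(3),s['width'])
save("wrist1.png",env.grab_frame("wrist"));save("scene1.png",env.grab_frame("scene"))
print(env.calibration("wrist"))
E
```

```text
2.65 [ 0.45026967 -0.05393074  0.23101964] [[-0.963  0.269 -0.001]
 [ 0.269  0.963  0.   ]
 [ 0.001  0.    -1.   ]] 0.5985430002769057
{'vertical_fov': 68.46891058156649, 'cx': 279.1985967152176, 'cy': 214.1676569105707, 'position': array([ 0.3745726 , -0.03349483,  0.3738625 ]), 'attitude': array([-0.26787914, -0.20253173,  1.28543412])}
```

View pics/wrist1.png

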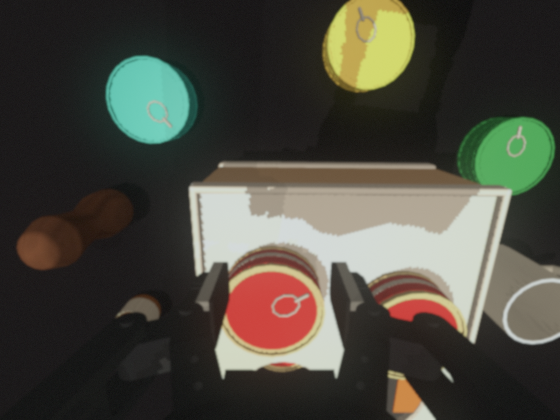

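```bash
python3 - <<'E'
from h import *
c=env.calibration("wrist")
a,b=[onplane(c,*p,.14)[:2] for p in((190,185),(509,188))]
y=(b-a);print(a,b,np.linalg.norm(y)); y/=np.linalg.norm(y); x=np.array([y[1],-y[0]]); print("yaw",np.degrees(np.arctan2(x[1],x[0])))
T=(a+b)/2+.146*x; print("tray",T,"mouthR",T+.075*x-.05*y)
im=cv2.cvtColor(cv2.imread("pics/wrist1.png"),cv2.COLOR_BGR2HSV)
# lid edges picked by extremes of the gold rim
for n,pts in {"A":[(222,308),(324,308),(272,262),(272,355)],"B":[(466,335),(413,289)]}.items():
    for p in pts: w=onplane(c,*p,.168)[:2]; print(n,p,w,"tray frame",((w-T)@x).round(4),((w-T)@y).round(4))
t=env.state()['tcp_pos'][:2]-T; print("tcp tf",t@x,t@y)
E
```

```text
[ 0.40592821 -0.11400458] [0.47508608 0.12317845] 0.24705991393355364
yaw -16.255639007684756
tray [ 0.5806704 -0.0362819] mouthR [ 0.6386759  -0.10527728]
A (222, 308) [ 0.50047113 -0.11517746] tray frame -0.0549 -0.0982
A (324, 308) [ 0.52193182 -0.03881657] tray frame -0.0557 -0.0189
A (272, 262) [ 0.47296476 -0.06675251] tray frame -0.0949 -0.0594
A (272, 355) [ 0.55429031 -0.09025811] tray frame -0.0102 -0.0592
B (466, 335) [0.57739381 0.0651516 ] tray frame -0.0315 0.0965
B (413, 289) [0.5238254  0.03019505] tray frame -0.0732 0.0479
tcp tf -0.12015604066527719 -0.05345642711047094
```

Request:
servo_tool:
  targets:
    - {"delta_pos":[0,-0.17,0.98],"dr":[0,0,0]}
    - {"delta_pos":[0,0,0.98],"dr":[0,0,0]}
    - {"delta_pos":[0,0,0.9],"dr":[0,0,0]}
    - {"delta_pos":[0,0,0],"dr":[0,0,0]}

```text
time_s: 3.15
tcp_pos: [0.4461, -0.0577, 0.1418]
tool_rot: [-0.427, -3.104, -0.003]
wrist_force: [-1.0, -0.4, 0.2]
width: 0.596
finger_force: 0.0
```

Request:
servo_tool:
  targets:
    - {"delta_pos":[-0.33,0.02,0]}
    - {"delta_pos":[-0.33,0.02,0]}
    - {"delta_pos":[-0.33,0.02,0]}
    - {"delta_pos":[-0.33,0.02,0]}
    - {"delta_pos":[-0.33,0.02,0]}
    - {"delta_pos":[-0.33,0.02,0]}
    - {"delta_pos":[-0.33,0.02,0]}
    - {"delta_pos":[-0.33,0.02,0]}
    - {"delta_pos":[-0.33,0.02,0]}
    - {"delta_pos":[-0.33,0.02,0]}
    - {"delta_pos":[-0.33,0.02,0]}
    - {"delta_pos":[0,0,0]}

```text
schema error: expected keys delta_pos, dr
```

```bash
python3 - <<'E'
from h import *
save("wrist2.png",env.grab_frame("wrist"));im=env.grab_frame("scene")[110:310,140:420]
save("scene2.png",cv2.resize(im,None,fx=2.5,fy=2.5))
T=np.array([.5807,-.0363]);a=np.radians(-16);x=np.array([np.cos(a),np.sin(a)]);y=np.array([-x[1],x[0]])
t=env.state()['tcp_pos'][:2]-T; print("tcp tf",t@x,t@y,env.state()['time_s'])
E
```

```text
tcp tf -0.12026208855879433 -0.05803835610395339 3.25
```

View pics/scene2.png

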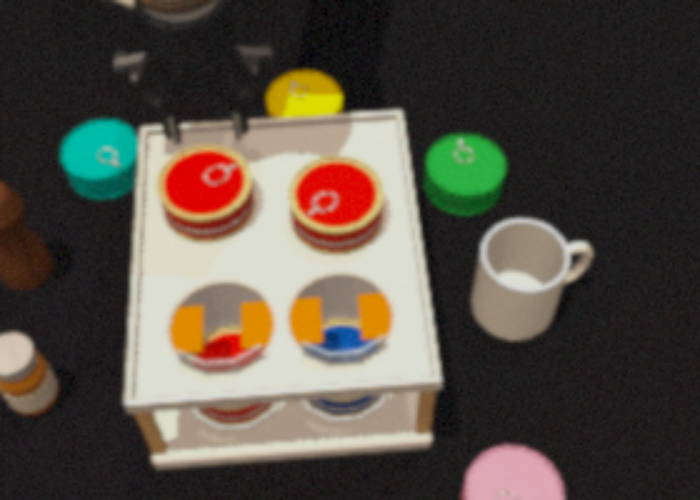

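The fingertips (crop ~(172,128) and (238,124)) stand behind tin A (207,185) and are centred on it. Next is the push.

Request:
servo_tool:
  targets:
    - {"delta_pos":[-0.33,0.02,0],"dr":[0,0,0]}
    - {"delta_pos":[-0.33,0.02,0],"dr":[0,0,0]}
    - {"delta_pos":[-0.33,0.02,0],"dr":[0,0,0]}
    - {"delta_pos":[-0.33,0.02,0],"dr":[0,0,0]}
    - {"delta_pos":[-0.33,0.02,0],"dr":[0,0,0]}
    - {"delta_pos":[-0.33,0.02,0],"dr":[0,0,0]}
    - {"delta_pos":[-0.33,0.02,0],"dr":[0,0,0]}
    - {"delta_pos":[-0.33,0.02,0],"dr":[0,0,0]}
    - {"delta_pos":[-0.33,0.02,0],"dr":[0,0,0]}
    - {"delta_pos":[-0.33,0.02,0],"dr":[0,0,0]}
    - {"delta_pos":[-0.33,0.02,0],"dr":[0,0,0]}
    - {"delta_pos":[0,0,0],"dr":[0,0,0]}

```text
time_s: 4.45
tcp_pos: [0.557, -0.0823, 0.1456]
tool_rot: [0.426, 3.111, -0.0]
wrist_force: [-0.9, 0.6, -0.1]
width: 0.598
finger_force: 0.0
```

```bash
cat >> h.py <<'E'
T=np.array([.5807,-.0363]);_a=np.radians(-16);X=np.array([np.cos(_a),np.sin(_a)]);Y=np.array([-X[1],X[0]])
def tf(p): d=np.array(p)[:2]-T; return (d@X).round(4),(d@Y).round(4)
def reds(n="scene",z=.168):
    c=env.calibration(n);im0=env.grab_frame(n);im=cv2.cvtColor(im0,cv2.COLOR_RGB2HSV)
    m=cv2.inRange(im,(0,180,150),(6,255,255))|cv2.inRange(im,(174,180,150),(180,255,255))
    m=cv2.morphologyEx(m,cv2.MORPH_CLOSE,np.ones((5,5)))
    for k in cv2.findContours(m,cv2.RETR_EXTERNAL,cv2.CHAIN_APPROX_NONE)[0]:
        if cv2.contourArea(k)>150:
            (u,v),ax,_=cv2.fitEllipse(cv2.convexHull(k)); w=onplane(c,u,v,z); print(n,cv2.contourArea(k),(round(u),round(v)),np.round(ax,1),w[:2].round(4),"tf",tf(w))
    return im0
E
python3 - <<'E'
from h import *
print(tf(env.state()['tcp_pos']),env.state()['time_s']); reds(); reds("side")
E
```

```text
(np.float64(-0.0101), np.float64(-0.0507)) 4.45
scene 652.5 (225, 215) [26.9 32.5] [ 0.6013 -0.0945] tf (np.float64(0.0358), np.float64(-0.0502))
scene 555.5 (274, 187) [24.4 30.4] [0.5681 0.025 ] tf (np.float64(-0.029), np.float64(0.0555))
side 782.5 (282, 184) [27.7 37.7] [0.5692 0.0254] tf (np.float64(-0.0281), np.float64(0.0561))
side 448.5 (265, 138) [23.1 34.9] [ 0.602 -0.094] tf (np.float64(0.0364), np.float64(-0.0496))
```

Request:
servo_tool:
  targets:
    - {"delta_pos":[-0.33,0,0],"dr":[0,0,0]}
    - {"delta_pos":[-0.33,0,0],"dr":[0,0,0]}
    - {"delta_pos":[-0.33,0,0],"dr":[0,0,0]}
    - {"delta_pos":[-0.17,0,0],"dr":[0,0,0]}
    - {"delta_pos":[-0.12,0,0],"dr":[0,0,0]}
    - {"delta_pos":[-0.1,0,0],"dr":[0,0,0]}
    - {"delta_pos":[0,0,0],"dr":[0,0,0]}

```text
time_s: 5.25
tcp_pos: [0.5959, -0.0931, 0.1454]
tool_rot: [0.426, 3.112, -0.0]
wrist_force: [0.1, -0.2, -0.5]
width: 0.6
finger_force: 0.1
```

```bash
python3 - <<'E'
from h import *
print(tf(env.state()['tcp_pos']),env.state()['wrist_force']); reds(z=.165); im=reds("side",z=.165)
save("side3.png",cv2.resize(im[90:270,150:400],None,fx=3,fy=3))
E
```

```text
(np.float64(0.0303), np.float64(-0.0504)) [ 0.051114   -0.22690765 -0.51661036]
scene 733.0 (225, 232) [29.6 33.3] [ 0.6383 -0.1047] tf (np.float64(0.0743), np.float64(-0.0499))
scene 555.0 (274, 187) [24.6 30.4] [0.5665 0.0257] tf (np.float64(-0.0307), np.float64(0.0557))
side 779.5 (282, 184) [27.6 37.6] [0.5697 0.0226] tf (np.float64(-0.0268), np.float64(0.0536))
side 363.0 (241, 136) [21.5 25.9] [ 0.6481 -0.106 ] tf (np.float64(0.084), np.float64(-0.0484))
```

View pics/side3.png

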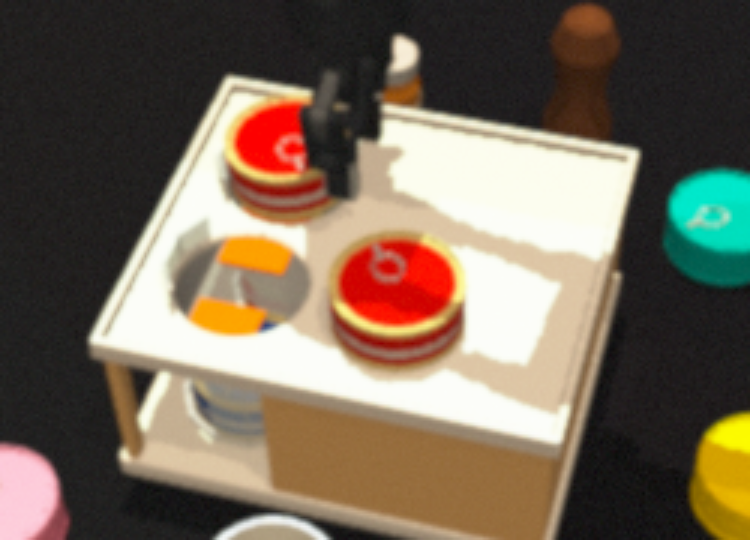

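Tin A (crop ~(285,145)) is over the mouth, or nearly so. I'll nudge it to confirm it's against the wall.

Request:
servo_tool:
  targets:
    - {"delta_pos":[-0.08,0,0],"dr":[0,0,0]}
    - {"delta_pos":[-0.04,0,0],"dr":[0,0,0]}
    - {"delta_pos":[0,0,0],"dr":[0,0,0]}

```text
time_s: 5.65
tcp_pos: [0.598, -0.0933, 0.1449]
tool_rot: [-0.426, -3.109, -0.002]
wrist_force: [-4.2, 2.7, 0.2]
width: 0.601
finger_force: 2.7
```

Request:
servo_tool:
  targets:
    - {"delta_pos":[0.5,0,0],"dr":[0,0,0]}
    - {"delta_pos":[0,0,-1],"dr":[0,0,0]}
    - {"delta_pos":[0,0,-1],"dr":[0,0,0]}

```text
time_s: 5.95
tcp_pos: [0.5839, -0.0898, 0.2053]
tool_rot: [-0.426, -3.111, -0.0]
wrist_force: [0.6, -0.4, 0.2]
width: 0.601
finger_force: 0.0
```

Request:
servo_tool:
  targets:
    - {"delta_pos":[-0.94,0,0],"dr":[0,0,0]}
    - {"delta_pos":[-0.94,0,0],"dr":[0,0,0]}
    - {"delta_pos":[0,0,0],"dr":[0,0,0]}
    - {"delta_pos":[0,0,0.5],"dr":[0,0,0]}
    - {"delta_pos":[0,0,0.3],"dr":[0,0,0]}
    - {"delta_pos":[0,0,0.2],"dr":[0,0,0]}
    - {"delta_pos":[0,0,0],"dr":[0,0,0]}
  fingers: 1

```text
time_s: 6.65
tcp_pos: [0.6375, -0.1045, 0.1736]
tool_rot: [-0.426, -3.109, -0.001]
wrist_force: [-0.1, -0.1, -0.0]
width: -0.001
finger_force: 0.0
```

```bash
python3 - <<'E'
from h import *
print(tf(env.state()['tcp_pos']),env.state()['tcp_pos'],env.state()['wrist_force']); reds(z=.165); reds("side",z=.165)
E
```

```text
(np.float64(0.0734), np.float64(-0.0499)) [ 0.63749695 -0.10451589  0.17355045] [-0.10418084 -0.146486   -0.01294566]
scene 498.5 (226, 233) [27.2 34. ] [ 0.6406 -0.1051] tf (np.float64(0.0766), np.float64(-0.0496))
scene 544.0 (274, 187) [24.5 30. ] [0.5662 0.0261] tf (np.float64(-0.0311), np.float64(0.056))
side 764.0 (282, 184) [27.3 37.6] [0.5694 0.0233] tf (np.float64(-0.0273), np.float64(0.0542))
side 497.0 (245, 138) [28.9 32.8] [ 0.6401 -0.0998] tf (np.float64(0.0746), np.float64(-0.0447))
```

Request:
servo_tool:
  targets:
    - {"delta_pos":[-0.07,0,0.15],"dr":[0,0,0]}
    - {"delta_pos":[0,0,0.13],"dr":[0,0,0]}
    - {"delta_pos":[0,0,0.1],"dr":[0,0,0]}
    - {"delta_pos":[0,0,0.1],"dr":[0,0,0]}
    - {"delta_pos":[0,0,0],"dr":[0,0,0]}

```text
time_s: 7.25
tcp_pos: [0.642, -0.1052, 0.1625]
tool_rot: [0.426, 3.11, 0.001]
wrist_force: [-0.1, 2.6, 5.4]
width: 0.001
finger_force: 2.7
```

Request:
servo_tool:
  targets:
    - {"delta_pos":[0,0,0.13],"dr":[0,0,0]}
    - {"delta_pos":[0,0,0.13],"dr":[0,0,0]}
    - {"delta_pos":[0,0,0.13],"dr":[0,0,0]}
    - {"delta_pos":[0,0,0],"dr":[0,0,0]}

```text
time_s: 7.65
tcp_pos: [0.6426, -0.1034, 0.1512]
tool_rot: [0.425, 3.109, 0.006]
wrist_force: [1.6, 6.0, 7.8]
width: 0.001
finger_force: 4.1
```

```bash
python3 - <<'E'
from h import *
print(tf(env.state()['tcp_pos']),env.state()['ft_torque'])
a=env.grab_frame("scene")[170:310,170:330];b=env.grab_frame("side")[90:230,160:320]
save("c4.png",np.hstack([cv2.resize(i,(400,350),interpolation=3) for i in(a,b)]))
E
```

```text
(np.float64(0.078), np.float64(-0.0474)) [ 1.09984199 -0.2060406   0.02713289]
```

View pics/c4.png

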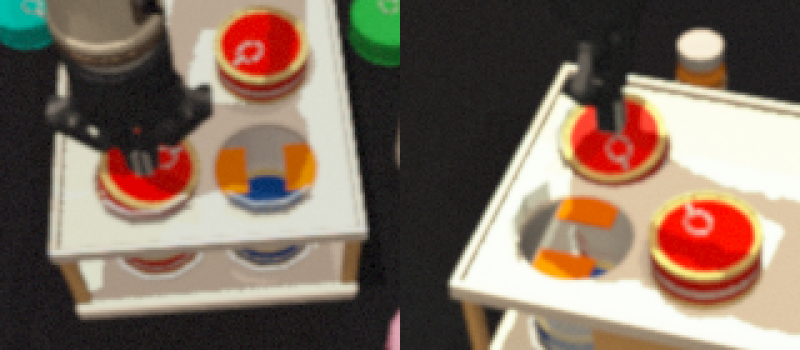

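In the crops (tin at (148,180) left, (615,140) right), tin A is partly in and tilted, with its +y side lower. I'll lift the fingers and press on the -y side.

Request:
servo_tool:
  targets:
    - {"delta_pos":[0,0,-0.5],"dr":[0,0,0]}
    - {"delta_pos":[0,0,-0.5],"dr":[0,0,0]}
    - {"delta_pos":[0,0,0],"dr":[0,0,0]}

```text
time_s: 8.05
tcp_pos: [0.6428, -0.1067, 0.1831]
tool_rot: [0.426, 3.107, -0.003]
wrist_force: [-0.4, 0.6, 0.3]
width: 0.002
finger_force: 0.0
```

```bash
python3 - <<'E'
from h import *
print(tf(env.state()['tcp_pos']),env.state()['tcp_pos'])
a=reds(z=.16)[170:310,170:330];b=reds("side",z=.16)[90:230,160:320]
save("c5.png",np.hstack([cv2.resize(i,(400,350),interpolation=3) for i in(a,b)]))
E
```

```text
(np.float64(0.0791), np.float64(-0.0505)) [ 0.64278169 -0.10666024  0.18312638]
scene 559.5 (229, 236) [28.  33.4] [ 0.6473 -0.1   ] tf (np.float64(0.0815), np.float64(-0.0429))
scene 542.5 (274, 187) [24.4 30.1] [0.5628 0.0273] tf (np.float64(-0.0347), np.float64(0.0562))
side 764.0 (282, 184) [27.2 37.7] [0.5695 0.0189] tf (np.float64(-0.026), np.float64(0.05))
side 726.5 (245, 144) [29.2 33.6] [ 0.6398 -0.0865] tf (np.float64(0.0707), np.float64(-0.0319))
```

View pics/c5.png

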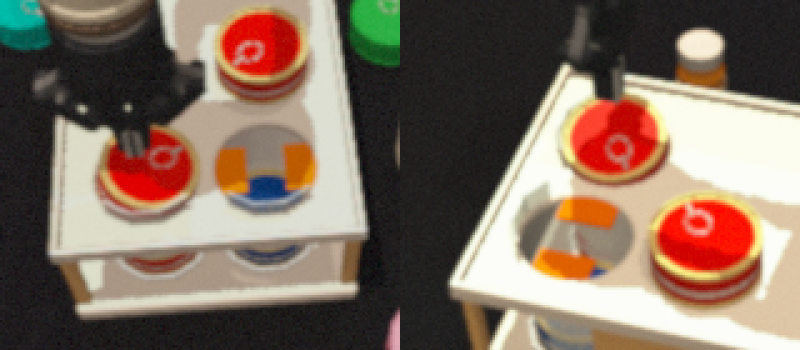

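Request:
servo_tool:
  targets:
    - {"delta_pos":[0.12,-0.6,0],"dr":[0,0,0]}
    - {"delta_pos":[0,0,0.4],"dr":[0,0,0]}
    - {"delta_pos":[0,0,0.2],"dr":[0,0,0]}
    - {"delta_pos":[0,0,0.2],"dr":[0,0,0]}
    - {"delta_pos":[0,0,0.1],"dr":[0,0,0]}
    - {"delta_pos":[0,0,0],"dr":[0,0,0]}

```text
time_s: 8.75
tcp_pos: [0.6325, -0.1216, 0.1516]
tool_rot: [-0.426, -3.112, -0.001]
wrist_force: [-0.4, -0.0, 0.0]
width: 0.004
finger_force: 0.0
```

```bash
python3 - <<'E'
from h import *
s=env.state();print(tf(s['tcp_pos']),s['tcp_pos'],s['wrist_force'])
E
```

```text
(np.float64(0.0733), np.float64(-0.0677)) [ 0.63248589 -0.12158739  0.15158743] [-0.37791118 -0.02801366  0.04773364]
```

```bash
cat >> h.py <<'E'
def tri(p,q):
    A=[];b=[]
    for n,(u,v) in(("scene",p),("side",q)):
        o,d=ray(env.calibration(n),u,v); d=d/np.linalg.norm(d); P=np.eye(3)-np.outer(d,d); A.append(P); b.append(P@o)
    return np.linalg.lstsq(np.vstack(A),np.hstack(b),rcond=None)[0]
def lid(n):
    im0=env.grab_frame(n);im=cv2.cvtColor(im0,cv2.COLOR_RGB2HSV)
    m=cv2.inRange(im,(0,180,110),(6,255,255))|cv2.inRange(im,(174,180,110),(180,255,255))
    return im0,m
E
python3 - <<'E'
from h import *
for p,q in [((226,233),(245,138)),((229,236),(245,144)),((274,187),(282,184))]:
    w=tri(p,q);print(w,tf(w))
# pull-ring centroid from c5 crops (2.5x): scene (165,157), side (618-400,150)
w=tri((170+165/2.5,170+157/2.5),(160+218/2.5,90+150/2.5));print("ring",w,tf(w))
# rim extremes: scene left/right/bottom
a=env.grab_frame("scene")[190:270,190:270];b=env.grab_frame("side")[105:185,205:285]
save("c6.png",np.hstack([cv2.resize(i,(400,400),interpolation=cv2.INTER_CUBIC) for i in(a,b)]))
E
```

```text
[ 0.64029685 -0.10371998  0.16189546] (np.float64(0.0759), np.float64(-0.0484))
[ 0.6412517  -0.09950788  0.14937984] (np.float64(0.0756), np.float64(-0.0441))
[0.56892797 0.0257459  0.16860921] (np.float64(-0.0284), np.float64(0.0564))
ring [ 0.63703767 -0.08398229  0.14729565] (np.float64(0.0673), np.float64(-0.0303))
```

View pics/c6.png

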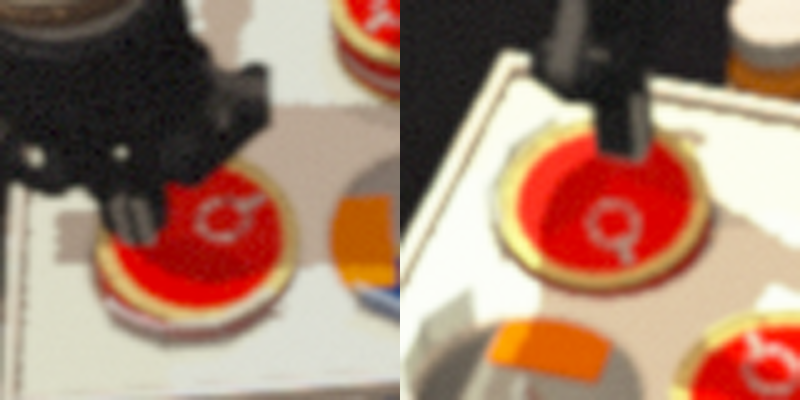

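Request:
servo_tool:
  targets:
    - {"delta_pos":[0,0,0.1],"dr":[0,0,0]}
    - {"delta_pos":[0,0,0.07],"dr":[0,0,0]}
    - {"delta_pos":[0,0,0],"dr":[0,0,0]}

```text
time_s: 9.15
tcp_pos: [0.6325, -0.1218, 0.1468]
tool_rot: [-0.426, -3.112, -0.001]
wrist_force: [0.3, 0.3, -0.5]
width: -0.002
finger_force: 0.0
```

Request:
servo_tool:
  targets:
    - {"delta_pos":[0,0,0.07],"dr":[0,0,0]}
    - {"delta_pos":[0,0,0.05],"dr":[0,0,0]}
    - {"delta_pos":[0,0,0],"dr":[0,0,0]}

```text
time_s: 9.45
tcp_pos: [0.6324, -0.1219, 0.1432]
tool_rot: [-0.426, -3.112, -0.001]
wrist_force: [1.0, -0.2, -0.0]
width: 0.002
finger_force: 0.0
```

```bash
python3 - <<'E'
from h import *
s=env.state();print(tf(s['tcp_pos']),s['tcp_pos'],s['wrist_force'])
for n in("scene","side"): reds(n,.15)
w=tri((229.4,238),(246,146.2)); print(w,tf(w))
E
```

```text
(np.float64(0.0733), np.float64(-0.068)) [ 0.63243917 -0.1218688   0.14319755] [ 0.97187614 -0.23680067 -0.00462244]
scene 498.5 (230, 239) [25.1 33. ] [ 0.6483 -0.1004] tf (np.float64(0.0827), np.float64(-0.043))
scene 545.0 (274, 187) [24.3 30.1] [0.5554 0.0295] tf (np.float64(-0.0425), np.float64(0.0563))
side 760.5 (282, 184) [27.2 37.7] [0.5696 0.0094] tf (np.float64(-0.0233), np.float64(0.0409))
side 579.0 (246, 147) [25.1 33.9] [ 0.6395 -0.0908] tf (np.float64(0.0715), np.float64(-0.0362))
[ 0.64055131 -0.10014023  0.14183552] (np.float64(0.0751), np.float64(-0.0449))
```

Request:
servo_tool:
  targets:
    - {"delta_pos":[-0.05,0.15,0.1],"dr":[0,0,0]}
    - {"delta_pos":[0,0.1,0.1],"dr":[0,0,0]}
    - {"delta_pos":[0,0,0.1],"dr":[0,0,0]}
    - {"delta_pos":[0,0,0],"dr":[0,0,0]}

```text
time_s: 9.95
tcp_pos: [0.6357, -0.1148, 0.1338]
tool_rot: [-0.426, -3.111, -0.0]
wrist_force: [-0.8, -0.1, 0.0]
width: 0.003
finger_force: 0.0
```

```bash
python3 - <<'E'
from h import *
s=env.state();print(tf(s['tcp_pos']),s['tcp_pos'],s['wrist_force'],s['time_s'])
def c(n):
    im0,m=lid(n); m=cv2.morphologyEx(m,cv2.MORPH_CLOSE,np.ones((5,5)));sl=(slice(200,275),slice(195,255)) if n=="scene" else (slice(110,185),slice(210,280))
    k=np.zeros_like(m);k[sl]=m[sl]; k=max(cv2.findContours(k,cv2.RETR_EXTERNAL,cv2.CHAIN_APPROX_NONE)[0],key=cv2.contourArea)
    e=cv2.fitEllipse(cv2.convexHull(k)); print(n,cv2.contourArea(k),np.round(e[0],1),np.round(e[1],1),round(e[2])); return e[0]
w=tri(c("scene"),c("side"));print(w,tf(w))
E
```

```text
(np.float64(0.0745), np.float64(-0.0603)) [ 0.6357109  -0.11481798  0.13378874] [-0.80305119 -0.06492076  0.00890058] 9.95
scene 198.0 [229.3 244.7] [15.5 21.8] 42
side 148.0 [275.1 178.5] [13.2 24.9] 69
[ 0.58959939 -0.1026368   0.03786011] (np.float64(0.0268), np.float64(-0.0613))
```

```bash
python3 - <<'E'
from h import *
for n in("scene","side"):
    im=cv2.cvtColor(env.grab_frame(n),cv2.COLOR_RGB2HSV)
    m=cv2.inRange(im,(10,170,120),(18,255,255)); c=env.calibration(n)
    for k in cv2.findContours(m,cv2.RETR_EXTERNAL,cv2.CHAIN_APPROX_NONE)[0]:
        a=cv2.contourArea(k)
        if a>40: M=cv2.moments(k);p=(M['m10']/a,M['m01']/a);w=onplane(c,*p,.129);print(n,a,np.round(p),w[:2].round(3),tf(w))
    r=(cv2.inRange(im,(0,180,90),(6,255,255))|cv2.inRange(im,(174,180,90),(180,255,255)))
    k,l,st,ce=cv2.connectedComponentsWithStats(r)
    for s,q in zip(st[1:],ce[1:]):
        if s[4]>25: print(n,"red",s,q.round())
E
```

```text
scene 53.0 [148. 263.] [ 0.63  -0.269] (np.float64(0.1119), np.float64(-0.2103))
scene 118.5 [214. 244.] [ 0.635 -0.133] (np.float64(0.079), np.float64(-0.0781))
scene 171.5 [242. 239.] [ 0.644 -0.076] (np.float64(0.0721), np.float64(-0.0201))
scene 157.5 [262. 237.] [ 0.656 -0.034] (np.float64(0.0721), np.float64(0.0233))
scene 55.5 [134. 188.] [ 0.427 -0.269] (np.float64(-0.0838), np.float64(-0.2656))
scene 102.0 [67. 21.] [-0.362 -0.371] (np.float64(-0.8139), np.float64(-0.5816))
scene red [259 175  31  25 500] [275. 187.]
scene red [259 199  28   7  46] [273. 203.]
scene red [220 236  16  17 158] [228. 245.]
side 168.5 [236. 175.] [ 0.658 -0.036] (np.float64(0.0746), np.float64(0.022))
side 158.5 [242. 159.] [ 0.649 -0.079] (np.float64(0.0771), np.float64(-0.0222))
side 53.0 [257. 141.] [ 0.62  -0.129] (np.float64(0.063), np.float64(-0.0783))
side 75.0 [280. 121.] [ 0.572 -0.191] (np.float64(0.0341), np.float64(-0.1507))
side 75.5 [346.  96.] [ 0.428 -0.268] (np.float64(-0.0831), np.float64(-0.2652))
side red [241 151  21  12  93] [253. 155.]
side red [263 171  38  27 705] [282. 185.]
side red [275 176   8   6  34] [279. 179.]
side red [262 195  41  11  98] [283. 202.]
```

Tin A is through: the doors are closed again. Next is tin B, which I'll first push sideways toward -y.

Request:
servo_tool:
  targets:
    - {"delta_pos":[0,0,-0.9],"dr":[0,0,0]}
    - {"delta_pos":[0,0,-0.9],"dr":[0,0,0]}
    - {"delta_pos":[0,0,-0.8],"dr":[0,0,0]}
    - {"delta_pos":[0.57,0.96,0],"dr":[0,0,0]}
    - {"delta_pos":[0.57,0.96,0],"dr":[0,0,0]}
    - {"delta_pos":[0.57,0.96,0],"dr":[0,0,0]}
    - {"delta_pos":[0.57,0.96,0],"dr":[0,0,0]}
    - {"delta_pos":[0.57,0.96,0],"dr":[0,0,0]}
    - {"delta_pos":[0.57,0.96,0],"dr":[0,0,0]}
    - {"delta_pos":[0,0,0],"dr":[0,0,1]}
    - {"delta_pos":[0,0,0],"dr":[0,0,1]}
    - {"delta_pos":[0,0,0],"dr":[0,0,1]}
    - {"delta_pos":[0,0,0],"dr":[0,0,1]}
    - {"delta_pos":[0,0,0],"dr":[0,0,1]}
    - {"delta_pos":[0,0,0],"dr":[0,0,1]}
    - {"delta_pos":[0,0,0],"dr":[0,0,1]}
    - {"delta_pos":[0,0,0],"dr":[0,0,1]}
    - {"delta_pos":[0,0,0],"dr":[0,0,1]}
    - {"delta_pos":[0,0,0],"dr":[0,0,1]}
    - {"delta_pos":[0,0,0],"dr":[0,0,1]}
  fingers: 0.4

```text
time_s: 12.15
tcp_pos: [0.5839, 0.0787, 0.213]
tool_rot: [1.565, 2.723, 0.0]
wrist_force: [0.3, -0.3, -0.4]
width: 0.597
finger_force: 0.0
```

Request:
servo_tool:
  targets:
    - {"delta_pos":[0,0,0],"dr":[0,0,1]}
    - {"delta_pos":[0,0,0],"dr":[0,0,1]}
    - {"delta_pos":[0,0,0],"dr":[0,0,1]}
    - {"delta_pos":[0,0,0],"dr":[0,0,1]}
    - {"delta_pos":[0,0,0],"dr":[0,0,1]}
    - {"delta_pos":[0,0,0],"dr":[0,0,1]}
    - {"delta_pos":[0,0,0],"dr":[0,0,1]}
    - {"delta_pos":[0,0,0],"dr":[0,0,1]}
    - {"delta_pos":[0,0,0],"dr":[0,0,1]}
    - {"delta_pos":[0,0,0],"dr":[0,0,1]}
    - {"delta_pos":[0,0,0],"dr":[0,0,1]}
    - {"delta_pos":[0,0,0],"dr":[0,0,0.6]}
    - {"delta_pos":[0,0,0],"dr":[0,0,0]}

```text
time_s: 13.45
tcp_pos: [0.5839, 0.0787, 0.213]
tool_rot: [2.509, 1.89, 0.001]
wrist_force: [0.2, 0.1, -1.1]
width: 0.601
finger_force: 0.0
```

```bash
python3 - <<'E'
from h import *
s=env.state();print(tf(s['tcp_pos']),s['tcp_pos'],s['time_s'],rot(s['tool_rot']).round(3)[:,0],s['width'])
for n in("scene","side"): save(n+"7.png",reds(n,.168))
E
```

```text
(np.float64(-0.0286), np.float64(0.1115)) [0.58391579 0.07874132 0.21296204] 13.45 [0.276 0.961 0.   ] 0.6012689246956805
scene 192.0 (228, 246) [15.4 22.6] [ 0.6723 -0.1098] tf (np.float64(0.1083), np.float64(-0.0454))
scene 542.5 (274, 187) [24.2 30.4] [0.5685 0.0253] tf (np.float64(-0.0287), np.float64(0.0558))
side 547.5 (282, 184) [27.5 37.3] [0.5695 0.0256] tf (np.float64(-0.0278), np.float64(0.0565))
```

Request:
servo_tool:
  targets:
    - {"delta_pos":[0,0,0.9],"dr":[0,0,0]}
    - {"delta_pos":[0,0,0.9],"dr":[0,0,0]}
    - {"delta_pos":[0,0,0.45],"dr":[0,0,0]}
    - {"delta_pos":[0,0,0],"dr":[0,0,0]}

```text
time_s: 13.95
tcp_pos: [0.5821, 0.0789, 0.1428]
tool_rot: [-2.506, -1.889, 0.006]
wrist_force: [-0.5, -0.3, -0.1]
width: 0.597
finger_force: 0.0
```

Request:
servo_tool:
  targets:
    - {"delta_pos":[-0.32,0,0],"dr":[0,0,0]}
    - {"delta_pos":[-0.32,0,0],"dr":[0,0,0]}
    - {"delta_pos":[-0.32,0,0],"dr":[0,0,0]}
    - {"delta_pos":[-0.32,0,0],"dr":[0,0,0]}
    - {"delta_pos":[-0.32,0,0],"dr":[0,0,0]}
    - {"delta_pos":[-0.32,0,0],"dr":[0,0,0]}
    - {"delta_pos":[-0.32,0,0],"dr":[0,0,0]}
    - {"delta_pos":[-0.32,0,0],"dr":[0,0,0]}
    - {"delta_pos":[-0.32,0,0],"dr":[0,0,0]}
    - {"delta_pos":[-0.32,0,0],"dr":[0,0,0]}
    - {"delta_pos":[-0.32,0,0],"dr":[0,0,0]}
    - {"delta_pos":[-0.32,0,0],"dr":[0,0,0]}
    - {"delta_pos":[0,0,0],"dr":[0,0,0]}

```text
time_s: 15.25
tcp_pos: [0.5517, -0.0332, 0.1451]
tool_rot: [2.51, 1.889, -0.001]
wrist_force: [0.9, 0.6, -0.0]
width: 0.598
finger_force: 0.0
```

```bash
python3 - <<'E'
from h import *
s=env.state();print(tf(s['tcp_pos']),s['tcp_pos'],s['time_s'],s['wrist_force'])
for n in("scene","side"): reds(n,.168)
E
```

```text
(np.float64(-0.0287), np.float64(-0.005)) [ 0.55171347 -0.03320432  0.14508539] 15.25 [ 0.93952696  0.55723516 -0.03357548]
scene 195.0 (228, 245) [16.2 21.9] [ 0.6711 -0.1092] tf (np.float64(0.107), np.float64(-0.0452))
scene 529.5 (225, 192) [28.6 29.2] [ 0.5425 -0.0788] tf (np.float64(-0.025), np.float64(-0.0514))
side 199.0 (290, 149) [11.9 25.7] [ 0.5532 -0.0639] tf (np.float64(-0.0188), np.float64(-0.0341))
```

Request:
servo_tool:
  targets:
    - {"delta_pos":[0.5,0,0],"dr":[0,0,0]}
    - {"delta_pos":[0,0,-0.77],"dr":[0,0,0]}
    - {"delta_pos":[0,0,-0.77],"dr":[0,0,0]}
    - {"delta_pos":[0,0,-0.77],"dr":[0,0,0]}
    - {"delta_pos":[-0.68,-0.77,0],"dr":[0,0,0]}
    - {"delta_pos":[-0.68,-0.77,0],"dr":[0,0,0]}
    - {"delta_pos":[-0.68,-0.77,0],"dr":[0,0,0]}
    - {"delta_pos":[0,0,0],"dr":[0,0,-1]}
    - {"delta_pos":[0,0,0],"dr":[0,0,-1]}
    - {"delta_pos":[0,0,0],"dr":[0,0,-1]}
    - {"delta_pos":[0,0,0],"dr":[0,0,-1]}
    - {"delta_pos":[0,0,0],"dr":[0,0,-1]}
    - {"delta_pos":[0,0,0],"dr":[0,0,-1]}
    - {"delta_pos":[0,0,0],"dr":[0,0,-1]}
    - {"delta_pos":[0,0,0],"dr":[0,0,-1]}
    - {"delta_pos":[0,0,0],"dr":[0,0,-1]}
    - {"delta_pos":[0,0,0],"dr":[0,0,-1]}
    - {"delta_pos":[0,0,0],"dr":[0,0,-1]}
    - {"delta_pos":[0,0,0],"dr":[0,0,-1]}
    - {"delta_pos":[0,0,0],"dr":[0,0,-1]}

```text
time_s: 17.35
tcp_pos: [0.473, -0.0559, 0.2145]
tool_rot: [-1.42, -2.802, -0.001]
wrist_force: [0.2, 1.0, 0.2]
width: 0.601
finger_force: 0.0
```

Request:
servo_tool:
  targets:
    - {"delta_pos":[0,0,0],"dr":[0,0,-1]}
    - {"delta_pos":[0,0,0],"dr":[0,0,-1]}
    - {"delta_pos":[0,0,0],"dr":[0,0,-1]}
    - {"delta_pos":[0,0,0],"dr":[0,0,-1]}
    - {"delta_pos":[0,0,0],"dr":[0,0,-1]}
    - {"delta_pos":[0,0,0],"dr":[0,0,-1]}
    - {"delta_pos":[0,0,0],"dr":[0,0,-1]}
    - {"delta_pos":[0,0,0],"dr":[0,0,-1]}
    - {"delta_pos":[0,0,0],"dr":[0,0,-1]}
    - {"delta_pos":[0,0,0],"dr":[0,0,-0.5]}
    - {"delta_pos":[0,0,0],"dr":[0,0,0]}

```text
time_s: 18.45
tcp_pos: [0.473, -0.0561, 0.2145]
tool_rot: [-0.435, -3.111, -0.001]
wrist_force: [0.0, 1.0, 0.0]
width: 0.599
finger_force: 0.0
```

```bash
python3 - <<'E'
from h import *
s=env.state();print(tf(s['tcp_pos']),s['tcp_pos'],s['time_s'],rot(s['tool_rot']).round(3)[:,0])
for n in("scene","side"): reds(n,.168)
E
```

```text
(np.float64(-0.0981), np.float64(-0.0487)) [ 0.47300749 -0.05609235  0.21448859] 18.45 [-0.962  0.274  0.   ]
scene 190.5 (228, 246) [15.4 22.4] [ 0.6721 -0.1099] tf (np.float64(0.1081), np.float64(-0.0455))
scene 553.0 (225, 191) [24.3 30.8] [ 0.539  -0.0773] tf (np.float64(-0.0288), np.float64(-0.0509))
side 616.0 (297, 144) [23.8 34.8] [ 0.54   -0.0771] tf (np.float64(-0.0279), np.float64(-0.0504))
```

Request:
servo_tool:
  targets:
    - {"delta_pos":[0,-0.05,0.9],"dr":[0,0,0]}
    - {"delta_pos":[0,0,0.9],"dr":[0,0,0]}
    - {"delta_pos":[0,0,0.5],"dr":[0,0,0]}
    - {"delta_pos":[0,0,0],"dr":[0,0,0]}

```text
time_s: 18.95
tcp_pos: [0.4705, -0.0576, 0.1431]
tool_rot: [-0.437, -3.106, -0.002]
wrist_force: [0.3, 0.1, 0.3]
width: 0.597
finger_force: 0.0
```

Request:
servo_tool:
  targets:
    - {"delta_pos":[-0.33,0,0],"dr":[0,0,0]}
    - {"delta_pos":[-0.33,0,0],"dr":[0,0,0]}
    - {"delta_pos":[-0.33,0,0],"dr":[0,0,0]}
    - {"delta_pos":[-0.33,0,0],"dr":[0,0,0]}
    - {"delta_pos":[-0.33,0,0],"dr":[0,0,0]}
    - {"delta_pos":[-0.33,0,0],"dr":[0,0,0]}
    - {"delta_pos":[-0.33,0,0],"dr":[0,0,0]}
    - {"delta_pos":[-0.33,0,0],"dr":[0,0,0]}
    - {"delta_pos":[-0.33,0,0],"dr":[0,0,0]}
    - {"delta_pos":[-0.33,0,0],"dr":[0,0,0]}
    - {"delta_pos":[-0.33,0,0],"dr":[0,0,0]}
    - {"delta_pos":[-0.33,0,0],"dr":[0,0,0]}
    - {"delta_pos":[-0.2,0,0],"dr":[0,0,0]}
    - {"delta_pos":[-0.12,0,0],"dr":[0,0,0]}
    - {"delta_pos":[-0.08,0,0],"dr":[0,0,0]}
    - {"delta_pos":[0,0,0],"dr":[0,0,0]}

```text
time_s: 20.55
tcp_pos: [0.5976, -0.0936, 0.1452]
tool_rot: [-0.436, -3.109, -0.003]
wrist_force: [-2.3, 2.7, -0.3]
width: 0.601
finger_force: 1.8
```

```bash
python3 - <<'E'
from h import *
s=env.state();print(tf(s['tcp_pos']),s['tcp_pos'],s['time_s'],s['wrist_force'])
for n in("scene","side"): reds(n,.165)
E
```

```text
(np.float64(0.0321), np.float64(-0.0504)) [ 0.59761454 -0.09361942  0.14520534] 20.55 [-2.30075273  2.74748496 -0.33679265]
scene 735.0 (225, 232) [29.3 33.5] [ 0.6394 -0.1053] tf (np.float64(0.0754), np.float64(-0.0501))
side 355.5 (246, 135) [22.7 35.9] [ 0.6394 -0.1065] tf (np.float64(0.0758), np.float64(-0.0513))
```

Request:
servo_tool:
  targets:
    - {"delta_pos":[0.5,0,0],"dr":[0,0,0]}
    - {"delta_pos":[0,0,-1],"dr":[0,0,0]}
    - {"delta_pos":[0,0,-1],"dr":[0,0,0]}
    - {"delta_pos":[0,0,0],"dr":[0,0,0]}

```text
time_s: 21.05
tcp_pos: [0.5867, -0.0922, 0.2112]
tool_rot: [0.436, 3.101, -0.005]
wrist_force: [0.9, -0.4, 1.2]
width: 0.598
finger_force: 0.0
```

Request:
servo_tool:
  targets:
    - {"delta_pos":[-0.96,0,0],"dr":[0,0,0]}
    - {"delta_pos":[-0.96,-0.05,0],"dr":[0,0,0]}
    - {"delta_pos":[0,0,0],"dr":[0,0,0]}
    - {"delta_pos":[0,0,0.5],"dr":[0,0,0]}
    - {"delta_pos":[0,0,0.3],"dr":[0,0,0]}
    - {"delta_pos":[0,0,0.2],"dr":[0,0,0]}
    - {"delta_pos":[0,0,0],"dr":[0,0,0]}
    - {"delta_pos":[0,0,0],"dr":[0,0,0]}
  fingers: 1

```text
time_s: 21.85
tcp_pos: [0.6383, -0.1078, 0.1755]
tool_rot: [-0.437, -3.111, 0.0]
wrist_force: [0.0, -0.6, 0.8]
width: -0.001
finger_force: 0.0
```

```bash
python3 - <<'E'
from h import *
s=env.state();print(tf(s['tcp_pos']),s['tcp_pos'],s['time_s'],s['wrist_force'])
for n in("scene","side"): reds(n,.165)
E
```

```text
(np.float64(0.075), np.float64(-0.0528)) [ 0.63827294 -0.10775023  0.17551018] 21.85 [ 0.01562642 -0.55176402  0.78353519]
scene 488.5 (226, 233) [27.  34.1] [ 0.64  -0.105] tf (np.float64(0.0759), np.float64(-0.0497))
side 510.5 (246, 136) [23.5 34.4] [ 0.6397 -0.1043] tf (np.float64(0.0754), np.float64(-0.0491))
```

Request:
servo_tool:
  targets:
    - {"delta_pos":[0,0.06,0.25],"dr":[0,0,0]}
    - {"delta_pos":[0,0,0.13],"dr":[0,0,0]}
    - {"delta_pos":[0,0,0.13],"dr":[0,0,0]}
    - {"delta_pos":[0,0,0.1],"dr":[0,0,0]}
    - {"delta_pos":[0,0,0],"dr":[0,0,0]}

```text
time_s: 22.45
tcp_pos: [0.6407, -0.1046, 0.1592]
tool_rot: [0.436, 3.107, 0.004]
wrist_force: [1.2, 6.1, 8.4]
width: -0.003
finger_force: 4.0
```

```bash
python3 - <<'E'
from h import *
s=env.state();print(tf(s['tcp_pos']),s['tcp_pos'],s['time_s'],s['wrist_force'],s['ft_torque'])
E
```

```text
(np.float64(0.0765), np.float64(-0.0491)) [ 0.64070105 -0.10462262  0.15923437] 22.45 [1.18809705 6.09982224 8.44193296] [ 0.88937195 -0.0999052  -0.04296343]
```

Request:
servo_tool:
  targets:
    - {"delta_pos":[0,0,-0.5],"dr":[0,0,0]}
    - {"delta_pos":[0,-0.25,0],"dr":[0,0,0]}
    - {"delta_pos":[0,0,0],"dr":[0,0,0]}
    - {"delta_pos":[0,0,0.3],"dr":[0,0,0]}
    - {"delta_pos":[0,0,0.15],"dr":[0,0,0]}
    - {"delta_pos":[0,0,0.15],"dr":[0,0,0]}
    - {"delta_pos":[0,0,0],"dr":[0,0,0]}

```text
time_s: 23.15
tcp_pos: [0.6379, -0.1113, 0.1547]
tool_rot: [0.436, 3.109, 0.006]
wrist_force: [1.6, 6.9, 6.7]
width: -0.0
finger_force: 4.0
```

```bash
python3 - <<'E'
from h import *
s=env.state();print(tf(s['tcp_pos']),s['tcp_pos'],s['time_s'],s['wrist_force'],s['ft_torque'])
E
```

```text
(np.float64(0.0757), np.float64(-0.0563)) [ 0.63792186 -0.11126206  0.15465807] 23.15 [1.63256865 6.90705391 6.71580135] [ 1.11675018 -0.3474673   0.00954633]
```

Request:
servo_tool:
  targets:
    - {"delta_pos":[0,0,0.12],"dr":[0,0,0]}
    - {"delta_pos":[0,0,0.12],"dr":[0,0,0]}
    - {"delta_pos":[0,0,0],"dr":[0,0,0]}

```text
time_s: 23.45
tcp_pos: [0.6361, -0.1131, 0.1452]
tool_rot: [-0.437, -3.108, -0.0]
wrist_force: [-0.5, 0.1, 0.3]
width: 0.002
finger_force: 0.1
```

```bash
python3 - <<'E'
from h import *
s=env.state();print(tf(s['tcp_pos']),s['tcp_pos'],s['time_s'],s['wrist_force'],s['ft_torque'])
for n in("scene","side"): reds(n,.15)
E
```

```text
(np.float64(0.0744), np.float64(-0.0586)) [ 0.63610207 -0.11312522  0.14522114] 23.45 [-0.46673534  0.10585494  0.27636702] [ 0.01219814 -0.01969318 -0.01412244]
scene 421.0 (229, 237) [27.9 32.6] [ 0.6435 -0.101 ] tf (np.float64(0.0782), np.float64(-0.0448))
side 525.5 (246, 146) [25.8 33.8] [ 0.6394 -0.0926] tf (np.float64(0.072), np.float64(-0.0379))
```

Request:
servo_tool:
  targets:
    - {"delta_pos":[0,-0.05,0.1],"dr":[0,0,0]}
    - {"delta_pos":[0,0,0.1],"dr":[0,0,0]}
    - {"delta_pos":[0,0,0.1],"dr":[0,0,0]}
    - {"delta_pos":[0,0,0],"dr":[0,0,0]}

```text
time_s: 23.95
tcp_pos: [0.636, -0.1148, 0.1371]
tool_rot: [-0.437, -3.109, -0.0]
wrist_force: [0.4, 0.5, -0.0]
width: 0.002
finger_force: 0.0
```

```bash
python3 - <<'E'
from h import *
s=env.state();print(tf(s['tcp_pos']),s['tcp_pos'],s['time_s'],s['wrist_force'],s['ft_torque'])
for n in("scene","side"): reds(n,.13)
E
```

```text
(np.float64(0.0748), np.float64(-0.0602)) [ 0.63604016 -0.11477962  0.13705773] 23.95 [ 0.38501951  0.45812353 -0.04186579] [ 0.01579534 -0.01417426  0.00132554]
scene 407.0 (229, 240) [26.9 32.8] [ 0.6372 -0.101 ] tf (np.float64(0.0722), np.float64(-0.0466))
side 543.0 (246, 149) [25.7 33.6] [ 0.6408 -0.1043] tf (np.float64(0.0765), np.float64(-0.0488))
```

Request:
servo_tool:
  targets:
    - {"delta_pos":[0,0,0.1],"dr":[0,0,0]}
    - {"delta_pos":[0,0,0.1],"dr":[0,0,0]}
    - {"delta_pos":[0,0,0.1],"dr":[0,0,0]}
    - {"delta_pos":[0,0,0.1],"dr":[0,0,0]}
    - {"delta_pos":[0,0,0],"dr":[0,0,0]}

```text
time_s: 24.55
tcp_pos: [0.637, -0.115, 0.128]
tool_rot: [0.437, 3.11, -0.001]
wrist_force: [-4.7, 2.0, 9.1]
width: 0.002
finger_force: 4.9
```

```bash
python3 - <<'E'
from h import *
s=env.state();print(tf(s['tcp_pos']),s['tcp_pos'],s['time_s'],s['wrist_force'],s['ft_torque'])
for n in("scene","side"): reds(n,.128)
E
```

```text
(np.float64(0.0758), np.float64(-0.0601)) [ 0.63696519 -0.11496587  0.12804477] 24.55 [-4.6853022   2.02894335  9.08601614] [ 0.16564317  0.7975511  -0.006459  ]
scene 320.5 (228, 241) [23.1 33.1] [ 0.6395 -0.1048] tf (np.float64(0.0753), np.float64(-0.0496))
side 433.0 (247, 150) [23.3 33.2] [ 0.6398 -0.1043] tf (np.float64(0.0755), np.float64(-0.0491))
```

Request:
servo_tool:
  targets:
    - {"delta_pos":[0,0,-0.5],"dr":[0,0,0]}
    - {"delta_pos":[0,0.33,0],"dr":[0,0,0]}
    - {"delta_pos":[0,0,0.3],"dr":[0,0,0]}
    - {"delta_pos":[0,0,0.2],"dr":[0,0,0]}
    - {"delta_pos":[0,0,0.15],"dr":[0,0,0]}
    - {"delta_pos":[0,0,0],"dr":[0,0,0]}

```text
time_s: 25.25
tcp_pos: [0.6406, -0.1048, 0.1279]
tool_rot: [0.436, 3.109, 0.0]
wrist_force: [-14.4, 6.0, 34.6]
width: 0.001
finger_force: 17.2
```

Request:
servo_tool:
  targets:
    - {"delta_pos":[0,0,-0.6],"dr":[0,0,0]}
    - {"delta_pos":[0,0,-1],"dr":[0,0,0]}
    - {"delta_pos":[0,0,-1],"dr":[0,0,0]}
    - {"delta_pos":[1,0,-0.5],"dr":[0,0,0]}
    - {"delta_pos":[1,0,0],"dr":[0,0,0]}
    - {"delta_pos":[1,0,0],"dr":[0,0,0]}
    - {"delta_pos":[1,0,0],"dr":[0,0,0]}
    - {"delta_pos":[0,0,0],"dr":[0,0,0]}

```text
time_s: 26.05
tcp_pos: [0.5204, -0.0706, 0.2121]
tool_rot: [-0.436, -3.106, -0.002]
wrist_force: [0.8, -0.7, -1.0]
width: 0.002
finger_force: 0.0
```

```bash
python3 - <<'E'
from h import *
a=reds("scene",.128);b=reds("side",.128)
w=env.grab_frame("scene")
save("fin.png",np.hstack([cv2.resize(i,(400,500),interpolation=cv2.INTER_CUBIC) for i in(a[190:300,180:268],b[105:215,205:293])]))
E
```

```text
scene 597.0 (228, 241) [25.2 32.5] [ 0.6374 -0.1048] tf (np.float64(0.0734), np.float64(-0.0502))
side 566.5 (247, 150) [22.9 33.1] [ 0.6404 -0.105 ] tf (np.float64(0.0763), np.float64(-0.0496))
```

View pics/fin.png

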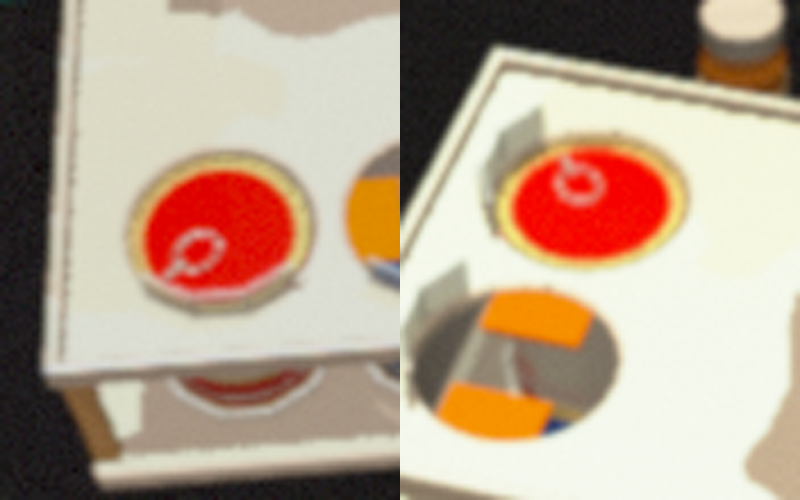

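The top tin (crop ~(222,230) left and (595,203) right) sits level, just below the tray, and firm at 128 mm. That is the height of a full stack of three, so I'm handing in.

```bash
python3 -c "
from bench import env
print(env.close_job())"
```

```text
the job is handed in; nothing more can be done
None
```

Both red tuna tins are loaded onto the stored tuna tin in the right tube; the top lid sits level at 128 mm, the full three-tin height, and the job is handed in, with no verdict returned.

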